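# Hold the circular saw's blade guard open over the screw

## Robot

A 6-joint arm with a two-finger parallel gripper is mounted at the origin on the work surface. World frame = base frame: x ahead of the robot, y to its left, z up, the work surface at z = 0. Lengths are in m, angles in degrees, forces in N, time in s.
With the tool pointing down it reaches from about 0.4 to 0.825 m from the base axis. Payload 7 kg.
Tool frame: the origin (TCP) lies midway between the tips of the shut fingers; the grasp point (between the pads) lies 19 mm behind it; z points along the fingers, y is the direction in which the jaws open and shut (so a half turn about z gives the same grasp; the last joint's range is limited). The gripper opens to 88 mm and grips with 3 to 60 N. Pads are 19 mm wide; open, the fingers measure 130 mm over their backs; the gripper's body (78 mm by 193 mm) begins 47 mm behind the grasp point.
Start: joints at [84.517, 20.546, 0.682, 0, -70.136, -16.507], TCP at [0.253, 0.626, 0.227] pointing down, gripper open.
Joint ranges: [-176.03, 176.03], [-82.01, 121.73], [-58.28, 71.71], [-173.87, 95.51], [-174.79, -0.11], [-173.66, 173.66]. Speed limits (degrees/s): [136.94, 136.94, 172.46, 180, 180, 180].

## Interface

Orientations are given as [roll, pitch, yaw] about the fixed x, y, z axes, in that order (R = Rz(yaw) Ry(pitch) Rx(roll)).
In Python, from plant import get_state, capture, get_calibration, close_job, boxes_of, cut_out gives the robot as it stands.
- The arm moves only by the tool apply_moves, never from a script. Its argument "commands" is a list of rows, each an object with "grip": the closure, from 0 (fully open) to 1 (shut); "slide": the shift along the tool's x, y, z in m, a list of three; "roll": the turn about the tool's z in degrees. In form: [{"grip": grip, "slide": [x, y, z], "roll": roll}, ...]. A call has 1 to 5 rows; each row is the pose to reach, as a shift and turn from the pose commanded when the call began, along the tool's axes at that moment; what a row does not reach only later rows make up. A row lasts 1/8 s, in which the tool goes at most 62.5 mm and 10.7 degrees, less where a joint would pass 70% of its speed; a pose out of reach is approached as far as the arm can. A call with a gripper value outside its range is refused whole. The fingers move at their own pace and stop on an object; "grip_force" is the grip in N (left out, the last holds). Time passes only in rows, so rows that repeat a pose let the fingers close. It gives the time, the measured TCP pose, the force and the opening at its end, in the units of the state.
- get_state(): the state, without advancing time (a new reading comes with each control period).
- capture(name): name is "scene" or "top"; returns (picture, depth): 400x640x3 uint8, red, green, blue; 400x640 float32, m along the optical axis (not along the pixel's ray), 0 where there is no reading.
- get_calibration(name): a dict with "mtx" (3x3 intrinsics, pixels), "R" (3x3) and "t" (3): a world point X has camera coordinates R X + t. Camera axes: x right, y down, z forward; pixel columns grow to the right and rows downward; lengths in m; the calibration is good to about 2 mm. A picture is of the moment at which its call begins. get_calibration takes no time and is no camera call.
- close_job(): hands the job in, once; it reports no verdict.
Trained networks look in the newest picture that a camera, given by its name, has taken for a name from the list of things; names that differ only in an ending like _2 or _b are one class to them, and where a whole thing is asked for, a point or a joint stands for the part that bears it (a point fixed in the world has none). Each returns a list of dicts, best first, with "score" (0 to 1); they miss things now and then, are a little off and sometimes report something else, mostly with a low value. They report only what shows in the picture. A call takes as long as a camera call.
- boxes_of(name, camera): "position" ([x, y, z] in m, in the coordinates of the camera as it stood for that picture, good to about 4 mm: the middle of the surface that is visible of it).
- cut_out(name, camera): "mask" (400x640 bool, what is visible of it).
The state is a dict: "time_s": time; "joints": joint angles; "qd": joint speeds; "joint_torque": joint torques, N m; "tcp_pos": TCP position; "eef_rot": TCP orientation; "contact_force": force on the tool from outside, world axes, zero at the start; "moment": the same for the moment, N m; "gripper_width": finger opening in m.
Only numpy, scipy, OpenCV 4.12 (cv2) and the standard library are available. Lean on these libraries where they do the work, as an engineer would, in place of code of your own. Each camera call takes 0.05 s, during which the arm holds its last target.

## Task

A circular saw stands on its motor end on the bench for repair, its blade already taken off. By the black plastic lever, swing the spring-loaded lower guard open (clockwise seen from above) to 60 degrees, where the window in the guard uncovers the screw head beneath it, and finish while still holding it there, motionless, so that a colleague can put a driver on the screw. Treat the lever gently (no more than about 15 N from each finger), never let the guard snap back, and leave the other things on the bench where they lie.

Things in the scene. Friction and masses are not known exactly. Their poses are not given: they have to be found in the camera images.
- saw: Circular saw, fixed, standing on its motor end. Origin on the bench under the arbor (guard axis); x points to the saw's top (handle side), -y to its front, z up. Round cast upper guard: radius 110 mm about the arbor, 102 degrees either side of +x, top 175 mm up. Shoe: upright plate 48 mm from the arbor on the -x side, y -158 to 128 mm, top edge 194 mm up. Handles lie below 125 mm.
- guard (a joint): Angle of the lower guard, rad: 0 shut, grows as it opens, clockwise seen from above; stop at 1.85. Wanted 1.047 (60 degrees). A spring always drives it shut: its push at the lever, along the arc, is about 3 N shut, 5.6 N at 60 degrees, 7.6 N at the stop. Light cast sector of 100 mm radius about the arbor; web 157 mm, rim 171 mm above the bench.
- lever (a point): Middle of the black plastic lever standing up from the guard, 80 mm from the arbor axis, 195 mm above the bench. The lever is an upright tab 20 mm wide along the radius, 12 mm thick along the arc, free from 163 to 213 mm above the bench. With the guard shut it is 72 degrees anticlockwise of the saw's x. 60 mm is free along the arc on both sides above 180 mm.
- guard_hinge (a point): Point on the guard's upright turning axis (the arbor axis), 195 mm above the bench, level with the point lever.
- screw (a point): Top of the cross-head screw, 8 mm across, in the gear-case face beneath the guard's web, 45 mm from the arbor axis, 153 mm above the bench. Hidden while the guard is shut; at 60 degrees it shows in the middle of the guard's window (16 mm along the arc by 18 mm along the radius). Only to look at.
- blade: Bystander: the saw's toothed steel blade, 184 mm across, 2.6 mm thick, lying flat on the bench; origin at the centre of its underside.
- spray_can: Bystander: spray can, 65 mm across, 190 mm high, upright; origin at the centre of its underside.
- parts_tin: Bystander: open steel tin of small parts, 160 x 110 x 45 mm; origin at the centre of its underside.
- screwdriver: Bystander: screwdriver, 190 mm long, lying along its x axis; origin under its middle.

How it is judged (in metres and radians):
On the way:
1. the guard has been swung past 20 degrees by its lever (value of joint guard above 0.35 rad and contact force between the fingers and guard_c0 above 1.5 N), for 0.1 s.
At the end, for the whole second after the job is handed in: The guard stands still (under 0.1 rad/s) at 60 degrees, give or take 5 (the whole screw head shows in the window), held there by the gripper's fingers on the lever (more than 2 N on it) (value of joint guard between 0.96 and 1.134 rad and velocity of joint guard between -0.1 and 0.1 rad/s and contact force between the fingers and guard_c0 above 2 N); the arm keeps its last pose, push and grip.
It fails at once if the fingers press on the lever with more than 36 N in all, both fingers added up (15 N each, with some margin), or the robot bears on any part of the saw with more than 36 N (contact force between the fingers and guard_c0 above 36 N or contact force between any of the fingers, the arm and saw above 36 N).
It fails at once if the guard snaps back (faster than 4 rad/s) (velocity of joint guard below -4 rad/s).
It fails at once if a bystander is moved by more than 20 mm (distance of any of blade, spray_can, parts_tin, screwdriver from where it was at the start of the episode above 0.02 m).
It also fails if it takes over 35 s, if anything falls off the work surface, if the arm or the gripper's body presses on something with over 40 N, if the wrist force passes 120 N, or if a joint passes its speed limit or range.

## Working session

There is one attempt and no reset: what is moved stays moved. The work goes in short steps, Python scripts to look and compute and a tool call to move; the robot and the scene stay as the last step left them, time stands still between calls to the robot, and variables do not carry over. Pictures are saved under pics/ and viewed, and the job is handed in when it is done.

Besides the shell and the picture viewer there is one more tool, called after "Emit:" by a JSON object that holds its "name" and its "arguments". apply_moves: Moves the arm, as the interface text tells. Its arguments: {"type":"object","properties":{"commands":{"type":"array"},"grip_force":{"type":"number"}},"required":["commands"]}

```bash
mkdir -p pics
cat > h.py <<'E'
import numpy as np, cv2
from plant import *
def save(n,f):
    p,d=capture(n); cv2.imwrite(f,cv2.cvtColor(p,cv2.COLOR_RGB2BGR)); return p,d
def w(n,c):
    K=get_calibration(n); return np.array(K["R"]).T@(np.array(c)-np.array(K["t"]))
def cloud(n,d,m):
    K=get_calibration(n);v,u=np.nonzero(m&(d>0));z=d[v,u];M=np.array(K["mtx"])
    c=np.stack([(u-M[0,2])/M[0,0]*z,(v-M[1,2])/M[1,1]*z,z],1)
    return (c-np.array(K["t"]))@np.array(K["R"])
E
python3 - <<'E'
from h import *
print(get_state())
for n in("scene","top"):
    p,d=save(n,f"pics/{n}0.png"); np.savez(f"{n}0.npz",p=p,d=d)
    for t in("lever","saw","guard_hinge","guard","spray_can","parts_tin","blade","screwdriver"):
        try: print(n,t,[(round(b["score"],2),w(n,b["position"]).round(3)) for b in boxes_of(t,n)[:2]])
        except Exception as e: print(n,t,e)
E
```

```text
{'time_s': 0.0, 'joints': array([ 8.45190870e+01,  2.05934622e+01,  6.34215394e-01, -2.07245562e-02,
       -7.01359185e+01, -1.65083849e+01]), 'qd': array([ 0.06532239, -0.12601327,  0.09840787,  0.01545075, -0.01807615,
       -0.01662756]), 'joint_torque': array([ 2.09843631e-03, -5.82705474e+01,  2.93064952e+01,  6.99726373e+00,
        7.04070000e-03, -1.56944425e-04]), 'tcp_pos': array([0.25256467, 0.62544224, 0.22560126]), 'eef_rot': array([ 1.79903221e+02, -8.36534487e-03, -2.19963491e+01]), 'contact_force': array([ 0.11672674,  0.04080776, -0.17350897]), 'moment': array([-0.03249256,  0.01018346, -0.00021225]), 'gripper_width': 0.087636480567265}
scene lever [(0.67, array([ 0.546, -0.044,  0.155]))]
scene saw [(0.78, array([ 0.605, -0.005,  0.155]))]
scene guard_hinge [(0.86, array([0.604, 0.   , 0.155])), (0.4, array([ 0.671, -0.415,  0.019]))]
scene guard [(0.57, array([ 0.553, -0.036,  0.157]))]
scene spray_can [(0.93, array([0.669, 0.4  , 0.124])), (0.32, array([ 0.548, -0.041,  0.16 ]))]
scene parts_tin [(0.68, array([ 0.405, -0.397,  0.021]))]
scene blade [(0.92, array([0.448, 0.441, 0.004]))]
scene screwdriver [(0.68, array([ 0.673, -0.413,  0.016]))]
top lever [(0.96, array([ 0.554, -0.043,  0.157]))]
top saw [(0.73, array([ 0.602, -0.034,  0.158]))]
top guard_hinge [(0.61, array([ 0.605, -0.032,  0.154])), (0.5, array([0.446, 0.434, 0.003]))]
top guard [(0.82, array([ 0.55 , -0.04 ,  0.158]))]
top spray_can [(0.63, array([0.654, 0.361, 0.15 ])), (0.55, array([ 0.44 , -0.38 ,  0.008]))]
top parts_tin [(0.84, array([ 0.44 , -0.381,  0.002]))]
top blade [(0.96, array([0.447, 0.434, 0.004]))]
top screwdriver [(0.9, array([ 0.665, -0.412,  0.022]))]
```

View pics/scene0.png

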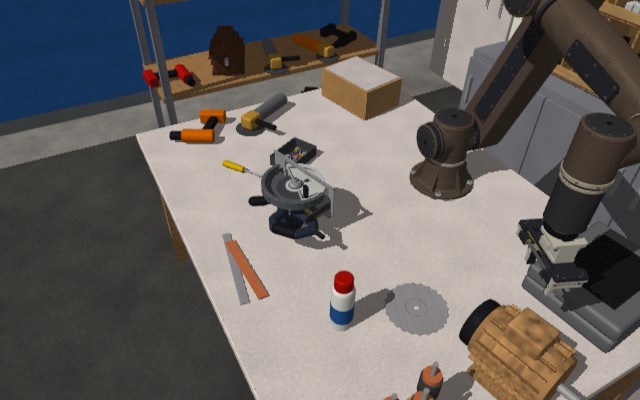

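View pics/top0.png

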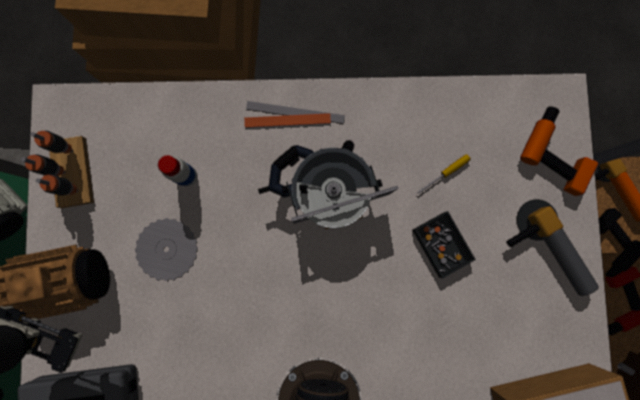

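Run:
```python
from h import *
for n in("scene","top"):
    z=np.load(f"{n}0.npz");p,d=z["p"],z["d"]
    P=cloud(n,d,d>0); v,u=np.nonzero(d>0); c=p[v,u].astype(int)
    m=(abs(P[:,0]-.6)<.25)&(abs(P[:,1])<.25)&(P[:,2]>.18)&(P[:,2]<.23)
    print(n,m.sum(), P[m].min(0),P[m].max(0))
    k=m&(c.max(1)<70); Q=P[k]
    print(' dark',k.sum(), Q.mean(0).round(3),Q.min(0).round(3),Q.max(0).round(3), u[k].mean(),v[k].mean())
```

```text
scene 364 [ 0.50474713 -0.21560708  0.18000287] [0.69888299 0.06277064 0.21702151]
 dark 53 [0.596 0.031 0.199] [ 0.587 -0.05   0.18 ] [0.689 0.044 0.215] 304.1698113207547 189.75471698113208
top 527 [ 0.50740982 -0.21611631  0.18000185] [0.69675679 0.05920636 0.21850824]
 dark 126 [ 0.588 -0.026  0.195] [ 0.507 -0.204  0.18 ] [0.694 0.057 0.219] 323.6507936507937 188.43650793650792
```

Run:
```python
from h import *
z=np.load("top0.npz");s=np.load("scene0.npz")
a=cv2.resize(z["p"][135:240,255:405],None,fx=5,fy=5,interpolation=cv2.INTER_NEAREST)
b=cv2.resize(s["p"][135:245,240:345],None,fx=5,fy=5,interpolation=cv2.INTER_NEAREST)
cv2.imwrite("pics/tc.png",a[...,::-1]);cv2.imwrite("pics/sc.png",b[...,::-1])
from scipy.optimize import least_squares
for n in("scene","top"):
    q=np.load(f"{n}0.npz");p,d=q["p"],q["d"]
    P=cloud(n,d,d>0); v,u=np.nonzero(d>0)
    m=(abs(P[:,0]-.6)<.25)&(abs(P[:,1])<.25)
    sh=P[m&(P[:,2]>.185)&(P[:,2]<.2)&((P[:,1]<-.02)|(P[:,0]<.57))]
    vx,vy,x0,y0=cv2.fitLine(sh[:,:2].astype(np.float32),cv2.DIST_HUBER,0,.001,.001).ravel()
    nn=np.array([-vy,vx]); nn*=np.sign(nn[0])
    r=(sh[:,:2]-[x0,y0])@nn; t=(sh[:,:2]-[x0,y0])@[-nn[1],nn[0]]; ok=abs(r)<.012
    lo,hi=t[ok].min(),t[ok].max()
    print(n,"shoe",len(sh),ok.sum(),"x-axis yaw",np.degrees(np.arctan2(nn[1],nn[0])),"pt",x0,y0,"r",np.percentile(r[ok],[2,50,98]),"len",hi-lo,lo,hi)
    A=np.array([x0,y0])+nn*.048; ydir=np.array([-nn[1],nn[0]])
    print(" arbor est from ends", A+ydir*(lo+.158),A+ydir*(hi-.128))
    # circle
    g=P[m&(P[:,2]>.168)&(P[:,2]<.18)]
    gg=g[:,:2]
    c0=A+ydir*((lo+.158+hi-.128)/2)
    ang=np.degrees(np.arctan2((gg-c0)@ydir,(gg-c0)@nn)); R=np.hypot(*(gg-c0).T)
    rim=[]
    for a in range(-95,96,5):
        k=(abs(ang-a)<2.5)&(R<.125)&(R>.06)
        if k.sum()>2: rim.append(gg[k][np.argmax(R[k])])
    rim=np.array(rim)
    f=least_squares(lambda x:np.hypot(*(rim-x[:2]).T)-x[2],[*c0,.11],loss="soft_l1",f_scale=.002)
    print(" circle",f.x,len(rim))
```

```text
scene shoe 218 208 x-axis yaw 15.290858 pt 0.5470948 -0.07051779 r [-0.00680027  0.00013865  0.00572203] len 0.2877916324598113 -0.15006745763281487 0.13772417482699642
 arbor est from ends [ 0.59130363 -0.05020755] [ 0.59083114 -0.04847934]
 circle [ 0.58759162 -0.04799435  0.1111941 ] 39
top shoe 420 401 x-axis yaw 15.252877 pt 0.54409784 -0.05775021 r [-4.58159239e-03  2.48690356e-05  4.95237480e-03] len 0.2842719481055147 -0.16360613082164638 0.12066581728386831
 arbor est from ends [ 0.59188187 -0.05053104] [ 0.59233649 -0.05219821]
 circle [ 0.58982728 -0.05150028  0.10946182] 39
```

View pics/tc.png

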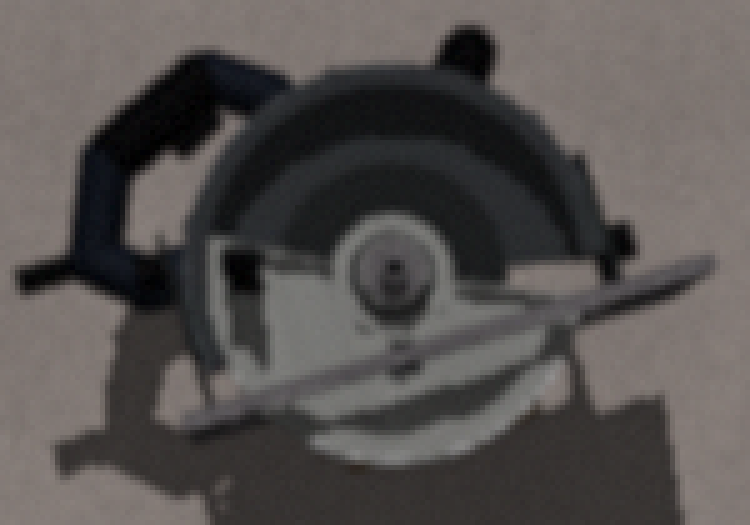

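View pics/sc.png

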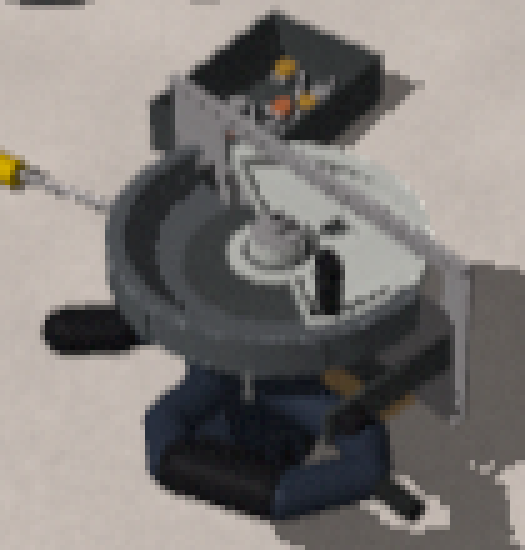

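Run:
```python
from h import *
for n in("scene","top"):
    q=np.load(f"{n}0.npz");p,d=q["p"],q["d"]
    P=cloud(n,d,d>0)
    m=(np.hypot(P[:,0]-.594,P[:,1]-.03)<.035)&(P[:,2]>.18)
    Q=P[m]; print(n,len(Q),Q.mean(0).round(4),Q.min(0).round(3),Q.max(0).round(3))
    T=Q[Q[:,2]>.205]; print(len(T),T.mean(0).round(4),T.min(0).round(3),T.max(0).round(3))
    K=get_calibration(n);M=np.array(K["mtx"]);print("cam",(-np.array(K["R"]).T@K["t"]).round(2))
    for X in([.594,.030,.213],[.594,.03,.195],[.591,-.0505,.175]):
        c=np.array(K["R"])@X+K["t"];c=M@c;print((c[:2]/c[2]).round(1))
def plan(tp,yaw):
    s=get_state(); from scipy.spatial.transform import Rotation as Ro
    R=Ro.from_euler("xyz",s["eef_rot"],degrees=True).as_matrix()
    print("slide",(R.T@(np.array(tp)-s["tcp_pos"])).round(4))
plan([.594,.03,.285],0)
```

```text
scene 64 [0.5935 0.0349 0.1996] [0.584 0.021 0.18 ] [0.615 0.059 0.217]
23 [0.5926 0.0324 0.2116] [0.585 0.022 0.207] [0.599 0.044 0.217]
cam [1.12 1.07 1.16]
[304.6 185.7]
[304.6 190.3]
[294.  180.6]
top 56 [0.5914 0.0301 0.2052] [0.57  0.019 0.18 ] [0.619 0.051 0.219]
38 [0.5925 0.0283 0.2126] [0.587 0.019 0.205] [0.599 0.037 0.219]
cam [0.43 0.01 1.33]
[301.7 185.6]
[301.9 186.7]
[333.  188.2]
slide [ 0.5395  0.4248 -0.0584]
```

Emit:
{"name": "apply_moves", "arguments": {"commands": [{"grip": 0.2, "slide": [0, 0, -0.055], "roll": 0}, {"grip": 0.4, "slide": [0.045, 0.036, -0.058], "roll": 9}, {"grip": 0.4, "slide": [0.09, 0.071, -0.058], "roll": 18}, {"grip": 0.4, "slide": [0.135, 0.106, -0.058], "roll": 27}, {"grip": 0.4, "slide": [0.18, 0.142, -0.058], "roll": 36}], "grip_force": 9}}

```text
time_s: 1.52
tcp_pos: [0.3671, 0.4252, 0.2848]
eef_rot: [-180.0, 0.0, -58.3]
contact_force: [0.8, 1.0, -0.3]
gripper_width: 0.053
```

```bash
cat > pl.py <<'E'
import sys
from h import *
from scipy.spatial.transform import Rotation as Ro
s=get_state(); R=Ro.from_euler("xyz",s["eef_rot"],degrees=True).as_matrix()
tp=np.array([float(x) for x in sys.argv[1:4]])
print(s["time_s"],s["tcp_pos"].round(4),s["eef_rot"].round(2),"j",s["joints"].round(1),"F",s["contact_force"].round(2),"w",s["gripper_width"].round(4))
print("slide",(R.T@(tp-s["tcp_pos"])).round(4),"roll",s["eef_rot"][2]-float(sys.argv[4]))
E
python3 pl.py .5935 .03 .285 -92.7
```

```text
Traceback (most recent call last):
  File "pl.py", line 6, in <module>
    print(s["time_s"],s["tcp_pos"].round(4),s["eef_rot"].round(2),"j",s["joints"].round(1),"F",s["contact_force"].round(2),"w",s["gripper_width"].round(4))
                                                                                                                               ^^^^^^^^^^^^^^^^^^^^^^^^
AttributeError: 'float' object has no attribute 'round'
```

```bash
sed -i 's/s\["gripper_width"\].round(4)/round(s["gripper_width"],4)/' pl.py
python3 pl.py .5935 .03 .285 -92.7
```

```text
1.525 [0.3671 0.4252 0.2848] [-1.7997e+02  1.0000e-02 -5.8260e+01] j [ 69.2   8.   -8.6   0.  -73.5 -37.4] F [ 0.82  1.04 -0.26] w 0.053
slide [ 4.552e-01  1.540e-02 -3.000e-04] roll 34.43804069183013
```

Emit:
{"name": "apply_moves", "arguments": {"commands": [{"grip": 0.4, "slide": [0.05, 0.0015, 0], "roll": 4}, {"grip": 0.4, "slide": [0.1, 0.003, 0], "roll": 8}, {"grip": 0.4, "slide": [0.15, 0.005, 0], "roll": 12}, {"grip": 0.4, "slide": [0.2, 0.007, 0], "roll": 16}, {"grip": 0.4, "slide": [0.25, 0.009, 0], "roll": 20}]}}

```text
time_s: 2.15
tcp_pos: [0.492, 0.2086, 0.2849]
eef_rot: [-180.0, 0.0, -78.1]
contact_force: [0.6, 0.8, -0.7]
gripper_width: 0.0524
```

```bash
python3 pl.py .5935 .03 .285 -92.7
```

```text
2.15 [0.492  0.2086 0.2849] [-1.7996e+02  2.0000e-02 -7.8110e+01] j [ 44.    5.2 -11.7   0.  -73.  -32.1] F [ 0.6   0.83 -0.68] w 0.0524
slide [ 1.957e-01 -6.250e-02 -1.000e-04] roll 14.593292853929157
```

Emit:
{"name": "apply_moves", "arguments": {"commands": [{"grip": 0.4, "slide": [0.05, -0.016, 0], "roll": 4}, {"grip": 0.4, "slide": [0.1, -0.032, 0], "roll": 8}, {"grip": 0.4, "slide": [0.15, -0.048, 0], "roll": 12}, {"grip": 0.4, "slide": [0.196, -0.0625, 0], "roll": 14.5}, {"grip": 0.4, "slide": [0.196, -0.0625, 0], "roll": 14.5}]}}

```text
time_s: 2.78
tcp_pos: [0.5942, 0.0286, 0.284]
eef_rot: [180.0, -0.0, -92.7]
contact_force: [-0.6, 0.4, 0.5]
gripper_width: 0.0525
```

```bash
python3 pl.py .5935 .03 .184 -92.7
python3 - <<'E'
from h import *
for n,(r,c) in dict(top=((120,250),(240,410)),scene=((100,240),(220,360))).items():
    p,d=save(n,f"pics/{n}1.png"); cv2.imwrite(f"pics/{n}1c.png",cv2.resize(p[r[0]:r[1],c[0]:c[1],::-1],None,fx=4,fy=4,interpolation=cv2.INTER_CUBIC))
E
```

```text
2.775 [0.5942 0.0286 0.284 ] [ 1.7996e+02 -4.0000e-02 -9.2740e+01] j [ 21.6  11.3  -4.6   0.  -74.2 -24.3] F [-0.59  0.38  0.53] w 0.0525
slide [-0.0014  0.0007  0.1   ] roll -0.03955223742590874
```

View pics/scene1c.png

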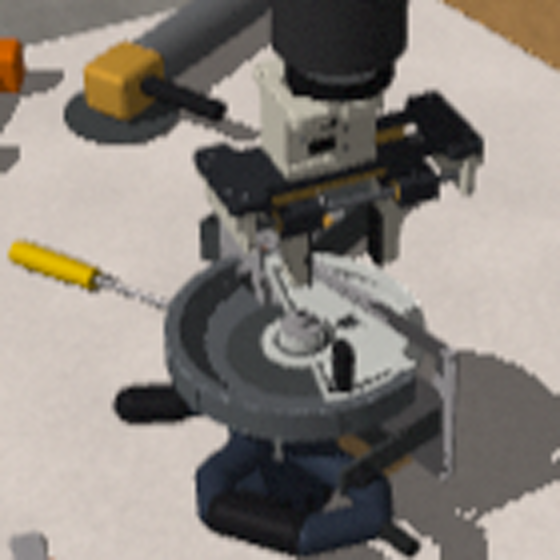

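View pics/top1c.png

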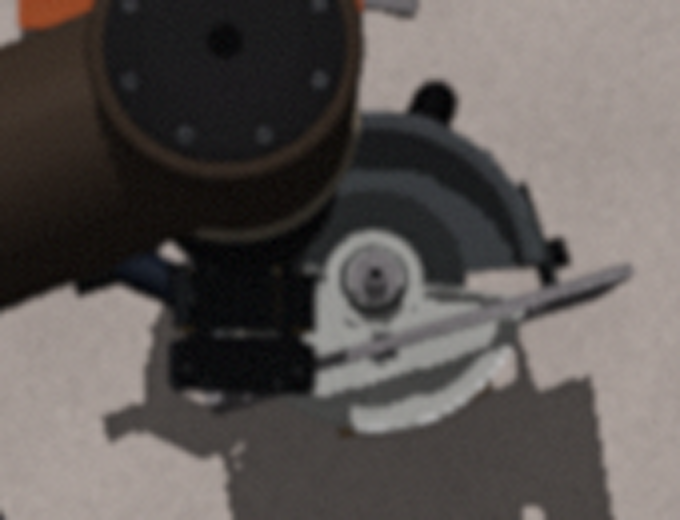

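Emit:
{"name": "apply_moves", "arguments": {"commands": [{"grip": 0.4, "slide": [-0.001, 0.0005, 0.025], "roll": 0}, {"grip": 0.4, "slide": [-0.001, 0.0005, 0.05], "roll": 0}, {"grip": 0.4, "slide": [-0.001, 0.0005, 0.07], "roll": 0}, {"grip": 0.4, "slide": [-0.001, 0.0005, 0.09], "roll": 0}, {"grip": 0.4, "slide": [-0.001, 0.0005, 0.099], "roll": 0}]}}

```text
time_s: 3.5
tcp_pos: [0.592, 0.0334, 0.1848]
eef_rot: [179.9, -0.0, -92.4]
contact_force: [-0.2, 0.4, -0.2]
gripper_width: 0.0526
```

```bash
python3 pl.py .5935 .03 .184 -92.7
python3 - <<'E'
from h import *
for n,(r,c) in dict(scene=((100,240),(220,360))).items():
    p,d=save(n,f"pics/{n}2.png"); cv2.imwrite(f"pics/{n}2c.png",cv2.resize(p[r[0]:r[1],c[0]:c[1],::-1],None,fx=4,fy=4,interpolation=cv2.INTER_CUBIC))
E
```

```text
3.5 [0.592  0.0334 0.1848] [ 1.7994e+02 -1.0000e-02 -9.2390e+01] j [ 22.1  14.7 -13.4  -0.  -62.  -24.5] F [-0.2   0.42 -0.25] w 0.0526
slide [ 0.0034 -0.0016  0.0008] roll 0.3136688868258517
```

View pics/scene2c.png

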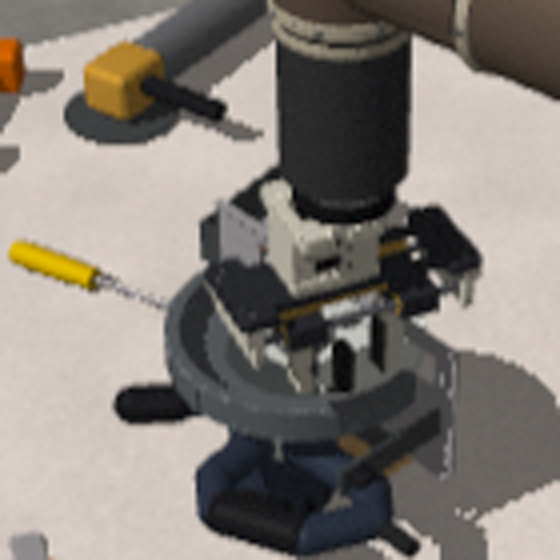

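Emit:
{"name": "apply_moves", "arguments": {"commands": [{"grip": 0.6, "slide": [0.003, -0.003, 0], "roll": 0}, {"grip": 0.72, "slide": [0.003, -0.003, 0], "roll": 0}, {"grip": 0.78, "slide": [0.003, -0.003, 0], "roll": 0}, {"grip": 0.82, "slide": [0.003, -0.003, 0], "roll": 0}, {"grip": 0.85, "slide": [0.003, -0.003, 0], "roll": 0}], "grip_force": 9}}

```text
time_s: 4.18
tcp_pos: [0.595, 0.0292, 0.1856]
eef_rot: [179.9, 0.0, -92.5]
contact_force: [-3.4, 1.0, 2.8]
gripper_width: 0.0143
```

```bash
python3 pl.py .5935 .03 .184 -92.7
```

```text
4.175 [0.595  0.0292 0.1856] [179.94   0.   -92.5 ] j [ 21.6  14.9 -12.9  -0.  -62.2 -24.1] F [-3.43  0.96  2.84] w 0.0143
slide [-0.0007  0.0016  0.0016] roll 0.19750426337765248
```

Emit:
{"name": "apply_moves", "arguments": {"commands": [{"grip": 0.88, "slide": [0, 0, 0], "roll": 0}, {"grip": 1, "slide": [0, 0, 0], "roll": 0}, {"grip": 1, "slide": [0, 0, 0], "roll": 0}], "grip_force": 9}}

```text
time_s: 4.55
tcp_pos: [0.5951, 0.0292, 0.1856]
eef_rot: [179.9, -0.0, -92.5]
contact_force: [-5.1, 1.3, 3.7]
gripper_width: 0.0124
```

```bash
cat > arc.py <<'E'
import sys
from h import *
from scipy.spatial.transform import Rotation as Ro
C=np.array([.590,-.050])
s=get_state(); R=Ro.from_euler("xyz",s["eef_rot"],degrees=True).as_matrix()
p=s["tcp_pos"]; r=p[:2]-C; a=np.degrees(np.arctan2(r[1],r[0])); yaw=s["eef_rot"][2]
F=s["contact_force"]; t=np.array([np.sin(np.radians(a)),-np.cos(np.radians(a))]);rr=r/np.hypot(*r)
print("t",s["time_s"],"p",p.round(4),"yaw",round(yaw,2),"ang",round(a,2),"r",np.hypot(*r).round(4),"guard~",round(87.3-a,1),"yaw mism",round(yaw+180-a,2),"F tang/rad/z",round(F[:2]@t,2),round(F[:2]@rr,2),round(F[2],2),"M",s["moment"].round(2),"w",round(s["gripper_width"],4))
rad=float(sys.argv[2]) if len(sys.argv)>2 else .080
for d in np.arange(1,6)*float(sys.argv[1]):
    b=np.radians(a-d); T=np.array([*(C+rad*np.array([np.cos(b),np.sin(b)])),p[2]])
    print((R.T@(T-p)).round(4),"roll",round(yaw+180-(a-d),1))
E
python3 arc.py 3
```

```text
t 4.55 p [0.5951 0.0292 0.1856] yaw -92.5 ang 86.31 r 0.0794 guard~ 1.0 yaw mism 1.19 F tang/rad/z -5.16 0.99 3.69 M [ 0.68  1.83 -0.22] w 0.0124
[-0.0004 -0.0042 -0.    ] roll 4.2
[ 0.     -0.0084 -0.    ] roll 7.2
[ 0.0007 -0.0125 -0.    ] roll 10.2
[ 0.0015 -0.0166 -0.    ] roll 13.2
[ 0.0026 -0.0207 -0.    ] roll 16.2
```

Emit:
{"name": "apply_moves", "arguments": {"commands": [{"grip": 1, "slide": [0, -0.003, 0], "roll": 2.5}, {"grip": 1, "slide": [0, -0.007, 0], "roll": 6}, {"grip": 1, "slide": [0.0005, -0.011, 0], "roll": 9}, {"grip": 1, "slide": [0.001, -0.015, 0], "roll": 12}, {"grip": 1, "slide": [0.002, -0.019, 0], "roll": 15}]}}

```text
time_s: 5.18
tcp_pos: [0.6137, 0.0253, 0.1856]
eef_rot: [179.9, -0.1, -107.6]
contact_force: [-6.5, -2.2, 4.3]
gripper_width: 0.0123
```

```bash
python3 arc.py 3
```

```text
t 5.175 p [0.6137 0.0253 0.1856] yaw -107.6 ang 72.52 r 0.079 guard~ 14.8 yaw mism -0.13 F tang/rad/z -5.56 -4.01 4.29 M [-0.73  2.   -0.07] w 0.0123
[-0.0009 -0.0042 -0.    ] roll 2.9
[-0.0006 -0.0084 -0.    ] roll 5.9
[-0.0001 -0.0125 -0.    ] roll 8.9
[ 0.0007 -0.0166 -0.    ] roll 11.9
[ 0.0017 -0.0207 -0.    ] roll 14.9
```

Emit:
{"name": "apply_moves", "arguments": {"commands": [{"grip": 1, "slide": [0.0005, -0.004, 0], "roll": 3}, {"grip": 1, "slide": [0.001, -0.008, 0], "roll": 6}, {"grip": 1, "slide": [0.0015, -0.012, 0], "roll": 9}, {"grip": 1, "slide": [0.002, -0.016, 0], "roll": 12}, {"grip": 1, "slide": [0.003, -0.02, 0], "roll": 15}]}}

```text
time_s: 5.8
tcp_pos: [0.6316, 0.0166, 0.1856]
eef_rot: [179.9, -0.1, -122.6]
contact_force: [-6.7, -1.1, 4.8]
gripper_width: 0.0118
```

```bash
python3 arc.py 3 .0785
```

```text
t 5.8 p [0.6316 0.0166 0.1856] yaw -122.6 ang 57.99 r 0.0785 guard~ 29.3 yaw mism -0.6 F tang/rad/z -5.08 -4.5 4.8 M [-0.43  2.48 -0.06] w 0.0118
[ 0.0001 -0.0041 -0.    ] roll 2.4
[ 0.0004 -0.0082 -0.    ] roll 5.4
[ 0.0009 -0.0123 -0.    ] roll 8.4
[ 0.0016 -0.0163 -0.    ] roll 11.4
[ 0.0025 -0.0203 -0.    ] roll 14.4
```

Emit:
{"name": "apply_moves", "arguments": {"commands": [{"grip": 1, "slide": [0.0005, -0.004, 0], "roll": 3}, {"grip": 1, "slide": [0.001, -0.008, 0], "roll": 6}, {"grip": 1, "slide": [0.0015, -0.012, 0], "roll": 9}, {"grip": 1, "slide": [0.0025, -0.016, 0], "roll": 12}, {"grip": 1, "slide": [0.0033, -0.02, 0], "roll": 14.5}]}}

```text
time_s: 6.42
tcp_pos: [0.6468, 0.0037, 0.1856]
eef_rot: [179.9, -0.1, -137.1]
contact_force: [-7.9, 2.0, 5.6]
gripper_width: 0.0118
```

```bash
python3 arc.py 3 .078
```

```text
t 6.425 p [0.6468 0.0037 0.1856] yaw -137.08 ang 43.41 r 0.0781 guard~ 43.9 yaw mism -0.49 F tang/rad/z -6.85 -4.38 5.61 M [ 0.57  2.71 -0.09] w 0.0118
[ 0.0002 -0.0041 -0.    ] roll 2.5
[ 0.0005 -0.0082 -0.    ] roll 5.5
[ 0.001  -0.0122 -0.    ] roll 8.5
[ 0.0017 -0.0162 -0.    ] roll 11.5
[ 0.0026 -0.0202 -0.    ] roll 14.5
```

Emit:
{"name": "apply_moves", "arguments": {"commands": [{"grip": 1, "slide": [0.0005, -0.004, 0], "roll": 3}, {"grip": 1, "slide": [0.001, -0.008, 0], "roll": 6}, {"grip": 1, "slide": [0.0018, -0.0125, 0], "roll": 9}, {"grip": 1, "slide": [0.0028, -0.0165, 0], "roll": 12}, {"grip": 1, "slide": [0.0035, -0.0195, 0], "roll": 14.5}]}}

```text
time_s: 7.05
tcp_pos: [0.6581, -0.0122, 0.1856]
eef_rot: [179.9, -0.0, -151.6]
contact_force: [-5.2, 3.4, 3.9]
gripper_width: 0.0117
```

Emit:
{"name": "apply_moves", "arguments": {"commands": [{"grip": 1, "slide": [0, 0, 0], "roll": 0}, {"grip": 1, "slide": [0, 0, 0], "roll": 0}]}}

```text
time_s: 7.3
tcp_pos: [0.6581, -0.0122, 0.1856]
eef_rot: [180.0, -0.0, -151.5]
contact_force: [-6.1, 4.5, 4.5]
gripper_width: 0.0118
```

```bash
python3 arc.py 0.5 .078
python3 - <<'E'
from h import *
for n,(r,c) in dict(scene=((100,240),(220,360)),top=((120,250),(240,410))).items():
    p,d=save(n,f"pics/{n}3.png"); np.savez(f"{n}3.npz",p=p,d=d);cv2.imwrite(f"pics/{n}3c.png",cv2.resize(p[r[0]:r[1],c[0]:c[1],::-1],None,fx=4,fy=4,interpolation=cv2.INTER_CUBIC))
    for t in("lever","screw","guard_hinge"): print(n,t,[(round(b["score"],2),w(n,b["position"]).round(3)) for b in boxes_of(t,n)[:2]])
E
```

```text
t 7.3 p [ 0.6581 -0.0122  0.1856] yaw -151.48 ang 29.05 r 0.0779 guard~ 58.3 yaw mism -0.53 F tang/rad/z -6.85 -3.12 4.5 M [1.32 1.8  0.03] w 0.0118
[-0.0001 -0.0007 -0.    ] roll -0.0
[-0.0001 -0.0014 -0.    ] roll 0.5
[-0.0001 -0.002  -0.    ] roll 1.0
[-0.0001 -0.0027 -0.    ] roll 1.5
[-0.0001 -0.0034 -0.    ] roll 2.0
scene lever [(0.57, array([ 0.567, -0.012,  0.157]))]
scene screw [(0.75, array([0.618, 0.021, 0.128]))]
scene guard_hinge [(0.87, array([0.618, 0.023, 0.134]))]
top lever []
top screw [(0.71, array([ 0.586, -0.045,  0.159]))]
top guard_hinge [(0.83, array([ 0.587, -0.042,  0.156]))]
```

View pics/scene3c.png

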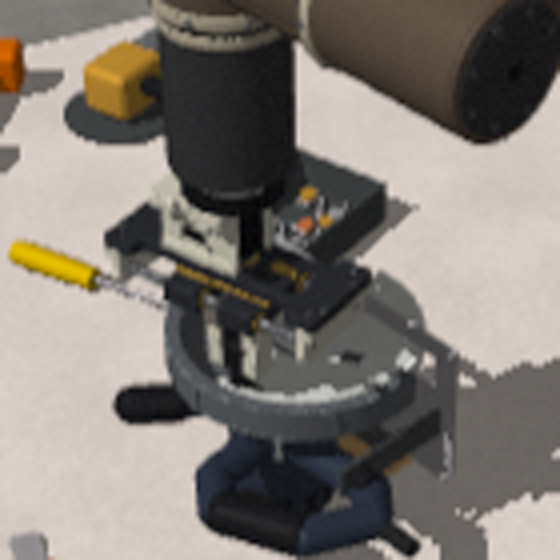

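View pics/top3c.png

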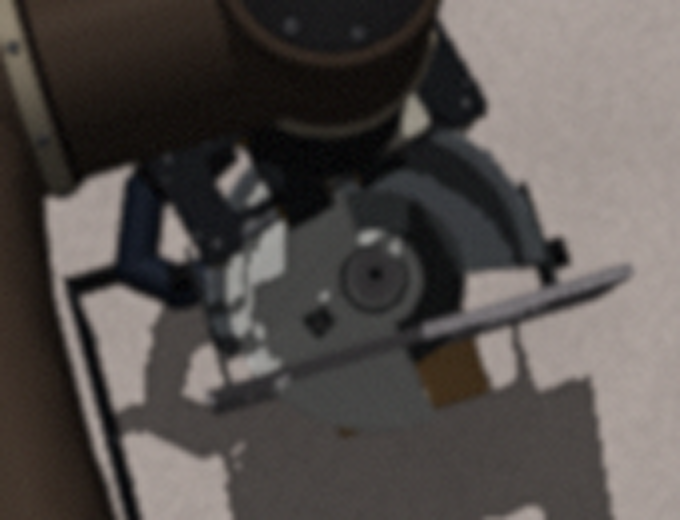

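Run:
```python
from h import *
K=get_calibration("top");M=np.array(K["mtx"]);R=np.array(K["R"]);t=np.array(K["t"]);o=-R.T@t
C=np.array([.590,-.0505])
def px2w(u,v,z):
    r=R.T@np.linalg.inv(M)@[u,v,1]; return o+r*(z-o[2])/r[2]
for f,(u0,v0) in (("top0",(335.4,206.5)),("top3",(320,200))):
    p=np.load(f+".npz")["p"]; y=int(v0);x=int(u0)
    s=p[y-9:y+9,x-9:x+9]; cv2.imwrite(f"pics/{f}w.png",cv2.resize(s[...,::-1],None,fx=25,fy=25,interpolation=cv2.INTER_NEAREST))
    g=s.astype(int).sum(2); print(f);print(g[3:15,3:15])
    m=np.zeros_like(g,bool);m[4:14,4:14]=1
    wt=np.clip(np.median(g[m])*.8-g,0,None)*m
    V,U=np.mgrid[y-9:y+9,x-9:x+9]; u=(U*wt).sum()/wt.sum();v=(V*wt).sum()/wt.sum()
    W=px2w(u,v,.157); d=W[:2]-C; print(u,v,W.round(4),"r",np.hypot(*d).round(4),"ang",np.degrees(np.arctan2(d[1],d[0])))
```

```text
top0
[[318 299 257 237 232 229 218 210 257 316 353 361]
 [309 331 329 305 298 301 287 274 317 346 356 342]
 [338 356 345 318 297 285 287 282 302 326 332 315]
 [363 353 352 305 256 213 225 220 253 286 284 275]
 [354 353 341 293 219 186 187 209 237 254 257 254]
 [336 322 304 275 237 223 228 234 242 237 236 237]
 [286 275 263 257 253 259 251 233 217 213 228 248]
 [250 248 249 237 234 231 213 169 149 167 228 302]
 [240 244 239 224 190 168 140 120 120 158 254 324]
 [241 259 272 228 176 143 147 167 194 226 293 342]
 [289 317 323 292 244 208 207 256 294 313 341 351]
 [335 350 346 336 308 286 274 306 349 359 356 352]]
335.7471858837846 207.9020383328263 [ 0.5412 -0.0572  0.157 ] r 0.0493 ang -172.17125278874175
top3
[[205 210 204 208 214 266 334 344 262 205 199 183]
 [210 207 209 212 206 229 261 255 220 206 202 204]
 [209 206 208 199 202 181 167 169 189 203 204 201]
 [207 201 197 180 161 128 104 116 165 195 206 206]
 [208 186 162 126 108  88  69  75 130 171 197 206]
 [195 170 115  81  78  80  74  59  90 144 180 200]
 [207 173 106  68  74  87  86  71  87 136 187 199]
 [213 192 142  99  82  97  89  91 112 159 191 204]
 [211 204 182 139  99  77  91 118 156 189 207 201]
 [216 216 207 174 130  97 103 153 188 197 205 201]
 [214 210 214 205 175 148 161 188 206 205 201 203]
 [210 210 213 215 211 198 195 208 205 205 203 200]]
319.36121876252844 199.86970466390486 [ 0.5634 -0.0147  0.157 ] r 0.0446 ang 126.59782382822837
```

View pics/top3w.png

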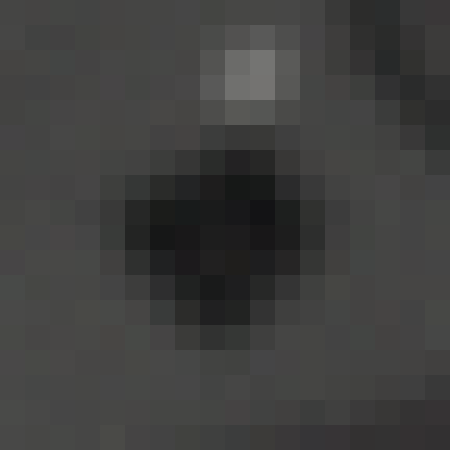

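View pics/top0w.png

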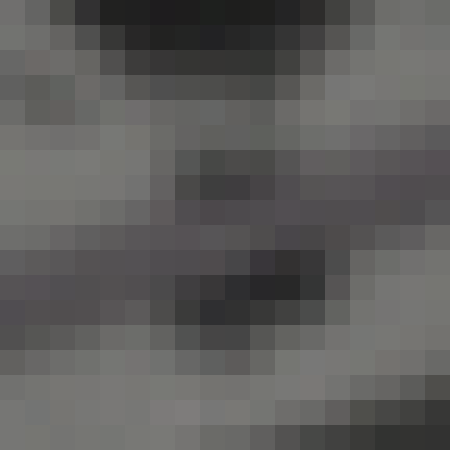

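Emit:
{"name": "apply_moves", "arguments": {"commands": [{"grip": 1, "slide": [0, -0.0014, 0], "roll": 0.7}, {"grip": 1, "slide": [0, -0.0014, 0], "roll": 0.7}, {"grip": 1, "slide": [0, -0.0014, 0], "roll": 0.7}, {"grip": 1, "slide": [0, -0.0014, 0], "roll": 0.7}]}}

```text
time_s: 8.2
tcp_pos: [0.6586, -0.0133, 0.1856]
eef_rot: [179.9, -0.0, -152.2]
contact_force: [-5.8, 3.8, 4.3]
gripper_width: 0.0122
```

```bash
python3 arc.py 0.5 .078
python3 - <<'E'
from h import *
K=get_calibration("top");M=np.array(K["mtx"]);R=np.array(K["R"]);t=np.array(K["t"]);o=-R.T@t
C=np.array([.590,-.0505])
p,d=save("top","pics/top4.png"); y,x=200,320
g=p[y-9:y+9,x-9:x+9].astype(int).sum(2);m=np.zeros_like(g,bool);m[4:14,4:14]=1
wt=np.clip(160-g,0,None)*m
V,U=np.mgrid[y-9:y+9,x-9:x+9]; u=(U*wt).sum()/wt.sum();v=(V*wt).sum()/wt.sum()
r=R.T@np.linalg.inv(M)@[u,v,1];W=o+r*(.157-o[2])/r[2];e=W[:2]-C;print(u,v,W,np.hypot(*e),np.degrees(np.arctan2(e[1],e[0])))
for t in("spray_can","parts_tin","blade","screwdriver"): print(t,[(round(b["score"],2),w("top",b["position"]).round(3)) for b in boxes_of(t,"top")[:1]])
cv2.imwrite("pics/top4c.png",cv2.resize(p[165:235,285:385,::-1],None,fx=7,fy=7,interpolation=cv2.INTER_CUBIC))
E
python3 arc.py .5|head -1
```

```text
t 8.2 p [ 0.6586 -0.0133  0.1856] yaw -152.18 ang 28.17 r 0.0778 guard~ 59.1 yaw mism -0.35 F tang/rad/z -6.04 -3.32 4.28 M [ 1.56  1.95 -0.11] w 0.0122
[-0.0002 -0.0007 -0.    ] roll 0.2
[-0.0002 -0.0014 -0.    ] roll 0.7
[-0.0002 -0.002  -0.    ] roll 1.2
[-0.0001 -0.0027 -0.    ] roll 1.7
[-0.0001 -0.0034 -0.    ] roll 2.2
319.19499568593614 199.7471958584987 [ 0.56371747 -0.01422757  0.157     ] 0.0447935294672727 125.92660166165894
spray_can [(0.95, array([0.65 , 0.376, 0.189]))]
parts_tin [(0.64, array([ 0.44 , -0.378,  0.004]))]
blade [(0.72, array([0.447, 0.435, 0.004]))]
screwdriver [(0.79, array([ 0.665, -0.415,  0.021]))]
t 8.45 p [ 0.6586 -0.0132  0.1856] yaw -152.18 ang 28.18 r 0.0779 guard~ 59.1 yaw mism -0.35 F tang/rad/z -7.15 -3.81 3.59 M [ 1.53  1.94 -0.05] w 0.012
```

View pics/top4c.png

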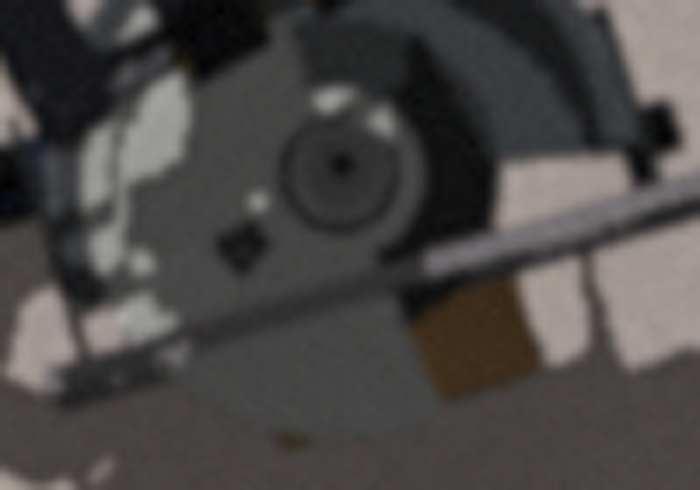

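```bash
python3 -c "
from h import *
print(close_job())"; python3 arc.py .5|head -1
```

```text
the job is handed in; nothing more can be done
None
the job is handed in; nothing more can be done
```

I gripped the black lever with a 9 N grip setting, swung the guard clockwise along its arc, and handed the job in at about 8.5 s still holding it.

**Guard angle:** I put it at about 59 degrees, good to perhaps 2 degrees. The tool position gave 59.1 and the jaw yaw 59.5. The window's turn in the top picture gave roughly 57–62; this was the coarsest check, because the shoe partly hid the window at the start.

**Hold:** The pose was steady over the last 0.25 s. The sensed force along the arc was about 6–7 N, roughly the expected spring push. A sideways pull of about 3–4 N towards the arbor stayed on the tool. I could not measure finger contact force directly. The fingers stood 12 mm apart on the lever, its given thickness.

**Screw:** The window lies 45 mm from the arbor, at the screw's radius. It is in the gripper's shadow, so I could not clearly make out the screw head.

**Bystanders:** The network's positions for the blade, tin and screwdriver stayed within about 4 mm. The spray can's shifted by about 15 mm in y. I put that down to a weak first detection (score 0.63) that saw its side rather than its top, since the arm never came near it, but I did not check it separately.

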